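# Hang the red ear defenders on the rail

### The arm

A 6-joint arm with a two-finger parallel gripper is mounted at the origin on the work surface. World frame = base frame: x ahead of the robot, y to its left, z up, the work surface at z = 0. Lengths are in m, angles in rad, forces in N, time in s.
With the tool pointing down it reaches from about 0.35 to 0.85 m from the base axis. Payload 8.1 kg.
Tool frame: the origin (TCP) lies midway between the tips of the shut fingers; the grasp point (between the pads) lies 19 mm behind it (robot.grip_point_offset is the distance from the TCP to the grasp point, in m); z points along the fingers, y is the line along which they close (so a half turn about z gives the same grasp; the last joint's range is limited). The gripper opens to 93 mm and grips with 3 to 60 N. Pads are 15 mm wide; open, the fingers measure 128 mm over their backs; the gripper's body (75 mm by 188 mm) begins 65 mm behind the grasp point.
Start: joints at [1.136, 0.13, 1.488, -0, 1.523, -0.085], TCP at [0.206, 0.564, 0.219] pointing down, gripper open.
Joint ranges: [-2.96, 2.96], [-0.89, 2.26], [0.02, 2.5], [-1.34, 4.48], [0, 2.73], [-2.66, 2.66]. Speed limits (rad/s): [2.39, 2.39, 2.79, 3.14, 3.14, 3.14].

### API

Orientations are given as a rotation vector (axis times angle).
In Python, from plant import robot, read_camera, job gives the robot as it stands.
- The arm moves only by the shell command python3 -m inch 'ROWS' [FORCE]. ROWS is JSON, one flat list of numbers, 5 for each row, row after row: the shift along the world's x, y, z in mm, then the turn about the world's z in degrees, then the opening in per cent of the stroke, from 0 (shut) to 100 (fully open). In form: [dx, dy, dz, yaw, hand, dx, dy, dz, yaw, hand, ...]. A call has 1 to 10 rows; each row is the pose to reach, as a shift and turn from the pose commanded when the call began; what a row does not reach only later rows make up. A row lasts 1/12 s, in which the tool goes at most 41.7 mm and 7.16 degrees, less where a joint would pass 70% of its speed; a pose out of reach is approached as far as the arm can. A call with a gripper value outside its range is refused whole. The fingers move at their own pace and stop on an object; FORCE is the grip in N (left out, the last holds). Time passes only in rows, so rows that repeat a pose let the fingers close. It gives the time, the measured TCP pose, the force, the opening and the grip force at its end, in the units of the state.
- robot.read_state(): the state, without advancing time (a new reading comes with each control period).
- read_camera(name): name is "scene" or "top" or "wrist"; returns a dict with "image" (480x640x3 uint8, blue, green, red), "K" (3x3 intrinsics, pixels), "D" ([k1, k2, p1, p2, k3] as OpenCV has them; the pictures are not rectified), "extrinsics" (4x4, takes a point from world to camera coordinates); the wrist camera has in their place "mount" (4x4, takes a point from camera to tool coordinates, whose origin is the TCP and whose axes are the flange's). Camera axes: x right, y down, z forward; pixel columns grow to the right and rows downward; lengths in m; the calibration is good to about 2 mm. A picture is of the moment at which its call begins: read the wrist's pose just before it. There is no depth.
- job.close_job(): hands the job in; it is judged then, once.
The state is a dict: "t": time; "q": joint angles; "dq": joint speeds; "joint_torque": joint torques, N m; "tool_pos": TCP position; "orientation": TCP orientation; "force": force on the tool from outside, world axes, zero at the start; "wrist_torque": the same for the moment, N m; "opening": finger opening in m; "gripper_force": force on a finger pad.
Only numpy, scipy, OpenCV 4.12 (cv2) and the standard library are available. Lean on these libraries where they do the work, as an engineer would, in place of code of your own. Each camera call takes 0.05 s, during which the arm holds its last target. There are 200 camera calls.

### The job

Pick up the red ear defenders by the crown of their headband and hang them over the horizontal steel bar of the red-posted rail, at the middle between the posts, with the crown resting on the bar and one ear cup on each side of it. Set them down on the bar gently, not dropped, hanging upright and square across the bar, and let go. Leave the blue ear defenders and the white tub where they stand.

Things in the scene. Friction and masses are not known exactly. Their poses are not given: they have to be found in the camera images.
- red_muffs_pad (a point): Middle of the crown pad of the red ear defenders: two red cups, arched headband, grey pad. Stands arch up; 178 mm wide (cup to cup, x), 62 deep (y), 163 high, 0.2-0.36 kg. Point 149.5 mm above the cups' undersides; z up. Pad 30 mm wide along y: grip there, fingers closing along y. Pad top 13.5 mm above the point, underside 13.5 below. Cups 84 mm high, gap between them 90 mm. Symmetric both ways.
- rail_mid (a point): Middle of the centre line of a level round steel bar, 16 mm thick, along y, fixed, 142 mm above the bench; z up. Red posts 20 mm thick at y = -150 and +150 mm end 158 mm above the bench. Hung, the pad's point rests 21 mm above this one, cups 14 mm off the bench. To pass over the bar the pad's point must be over 300 mm high. Fingertips over 13 mm below the pad's point meet the bar first.
- blue_muffs_pad (a point): The same point of the blue ear defenders, a bystander: same shape and size, blue cups, stands arch up on the bench near the red pair.
- tub: White plastic open tub, a bystander, 90 mm across, 110 mm high, wall 3 mm, 0.15 kg; origin at the centre of its underside, z up.
Mind the look-alikes: they are no part of the job. What is shaped like the part that bears red_muffs_pad but pink or turquoise is not meant.

How it is judged:
By the outcome, as a careful person would: the job done as asked, in the order asked, and still so for the second after the job is handed in, with the robot touching nothing.
It also fails if it takes over 48 s, if anything falls off the work surface, if the arm or the gripper's body presses on something with over 40 N, if the wrist force passes 120 N, or if a joint passes its speed limit or range.

## Working session

There is one attempt and no reset: what is moved stays moved. The work goes in short steps, Python scripts to look and compute and a shell command to move; the robot and the scene stay as the last step left them, time stands still between calls to the robot, and variables do not carry over. Pictures are saved under pics/ and viewed, at most 10 in all, crops included, and the job is handed in when it is done.

```bash
mkdir -p pics && python3 - <<'E'
from plant import robot, read_camera
import cv2, numpy as np
s=robot.read_state();print(s['t'],s['tool_pos'],s['orientation'],s['opening'])
for n in("scene","top"):
    c=read_camera(n);cv2.imwrite(f"pics/{n}0.png",c["image"]);print(n,c["K"],c["D"],c["extrinsics"])
E
```

```text
0.0 [0.20536335 0.56314352 0.21756528] [-5.46547130e-01 -3.09319758e+00  2.85374293e-03] 0.09330521763896926
scene [[604.38761945   0.         328.86373403]
 [  0.         604.38761945 231.14714462]
 [  0.           0.           1.        ]] [-0.15864957  0.          0.          0.          0.        ] [[-0.37479126  0.92710486  0.00284393  0.35174073]
 [ 0.78369326  0.31845163 -0.53330426 -0.26376032]
 [-0.49533463 -0.19764901 -0.84591872  1.69338663]
 [ 0.          0.          0.          1.        ]]
top [[601.05695368   0.         331.10380931]
 [  0.         601.05695368 253.52596647]
 [  0.           0.           1.        ]] [0.05656799 0.         0.         0.         0.        ] [[-0.00305106 -0.99992578 -0.01179526 -0.1860664 ]
 [-0.9958148   0.00411552 -0.09130142  0.48422908]
 [ 0.09134319  0.01146733 -0.99575344  1.46074896]
 [ 0.          0.          0.          1.        ]]
```

View pics/scene0.png

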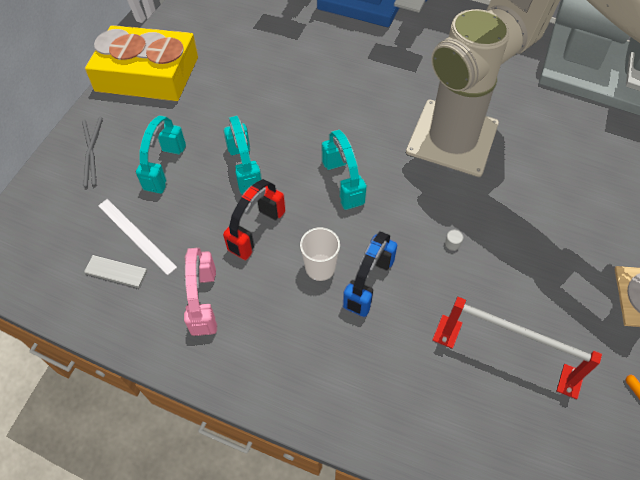

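View pics/top0.png

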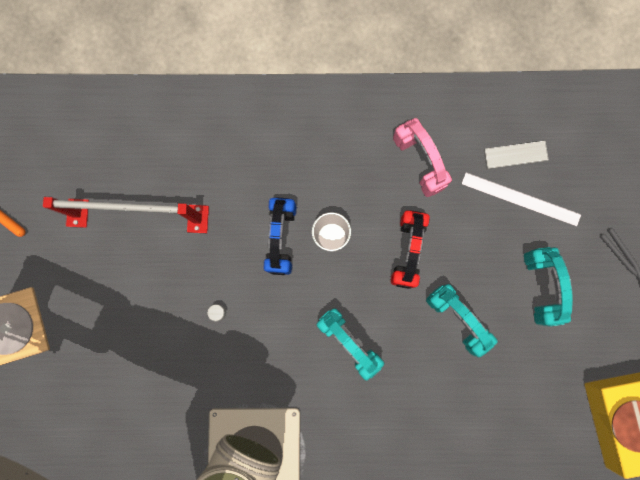

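The scene view shows the red pair at about (255,215), with its crown patch near (258,192), and the rail posts at (450,320) and (580,375). In the top view the red pair is at (412,248), with its crown patch at (416,245). The rail bar runs from (50,204) to (190,210).

```bash
cat > h.py <<'E'
import cv2, numpy as np
def ray(c,uv):
    p=cv2.undistortPoints(np.array([[uv]],float),c["K"],np.array(c["D"]))[0,0]
    E=np.array(c["extrinsics"]);R=E[:3,:3];return -R.T@E[:3,3],R.T@np.array([p[0],p[1],1])
def onz(c,uv,z):
    o,d=ray(c,uv);return (o+d*(z-o[2])/d[2]).round(4)
def proj(c,P):
    E=np.array(c["extrinsics"]);return cv2.projectPoints(np.array([P],float),cv2.Rodrigues(E[:3,:3])[0],E[:3,3],c["K"],np.array(c["D"]))[0][0,0].round(1)
def tri(a,u,b,v):
    (o,d),(p,e)=ray(a,u),ray(b,v);s=np.linalg.lstsq(np.c_[d,-e],p-o,rcond=None)[0]
    x,y=o+d*s[0],p+e*s[1];return ((x+y)/2).round(4),np.linalg.norm(x-y).round(4)
def redblobs(img,amin=15):
    h=cv2.cvtColor(img,cv2.COLOR_BGR2HSV)
    m=(((h[...,0]<6)|(h[...,0]>174))&(h[...,1]>200)&(h[...,2]>70)).astype(np.uint8)
    n,l,s,c=cv2.connectedComponentsWithStats(m)
    return [(s[i],c[i].round(1)) for i in range(1,n) if s[i][4]>amin],m
E
python3 - <<'E'
from h import *
from plant import read_camera
cs=[]
for n in("top","scene"):
    c=read_camera(n);cs.append(c);b,m=redblobs(c["image"])
    for s,k in b: print(n,s,k,onz(c,k,.163),onz(c,k,.084))
t,s=cs
a=cv2.resize(t["image"][180:300,380:460],None,fx=5,fy=5,interpolation=0)
b=cv2.resize(t["image"][180:250,30:220],None,fx=4,fy=4,interpolation=0)
d=cv2.resize(s["image"][170:270,215:295],None,fx=5,fy=5,interpolation=0)
cv2.imwrite("pics/c1.png",np.hstack([a[:500],d]));cv2.imwrite("pics/c2.png",b)
E
```

```text
top [ 44 198   9  11  72] [ 47.9 202.7] [0.5869 0.4417 0.163 ] [0.6011 0.48   0.084 ]
top [179 204  29  28 413] [194.7 217. ] [0.5539 0.1158 0.163 ] [0.5661 0.1348 0.084 ]
top [ 61 209  26  17 225] [ 76.6 217. ] [0.5546 0.3777 0.163 ] [0.5669 0.4122 0.084 ]
top [401 211  14  13 104] [407.5 217.2] [ 0.5513 -0.3604  0.163 ] [ 0.5634 -0.3696  0.084 ]
top [419 213  10  13  49] [424.9 218.2] [ 0.5489 -0.3991  0.163 ] [ 0.5608 -0.4106  0.084 ]
top [392 271  27  16 164] [402.7 278.5] [ 0.4143 -0.3478  0.163 ] [ 0.4183 -0.3563  0.084 ]
scene [243 187  16  14 101] [250.1 193.1] [ 0.4892 -0.3779  0.163 ] [ 0.441  -0.4108  0.084 ]
scene [265 186  20  32 271] [276.3 200. ] [ 0.4842 -0.3136  0.163 ] [ 0.4356 -0.3421  0.084 ]
scene [224 227  27  33 406] [239.3 242.6] [ 0.6181 -0.3413  0.163 ] [ 0.5789 -0.3716  0.084 ]
scene [433 297  33  51 712] [449.8 324.8] [0.6329 0.1408 0.163 ] [0.5947 0.1441 0.084 ]
scene [557 351  44  48 783] [576.3 375.4] [0.6459 0.4114 0.163 ] [0.6087 0.4337 0.084 ]
```

View pics/c1.png

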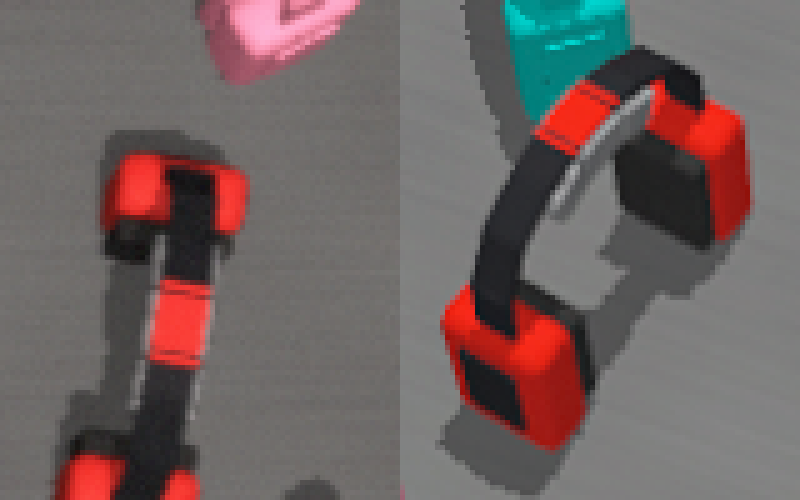

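View pics/c2.png

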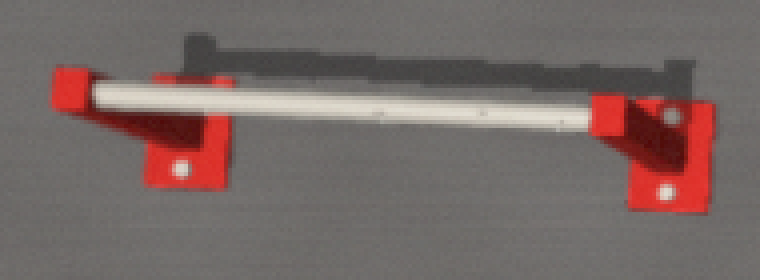

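```bash
python3 - <<'E'
from h import *
from plant import read_camera,robot
t=read_camera("top");s=read_camera("scene")
u,v=(416,244.4),(250.6,193.6)
print("pad",tri(t,u,s,v),onz(t,u,.163),onz(s,v,.163))
a,b=onz(t,(415.3,217.8),.08),onz(t,(405.5,279),.08);print("cups",a,b,(a+b)/2,np.degrees(np.arctan2(*(a-b)[1::-1])))
p,q=onz(t,(47.5,202),.158),onz(t,(182,208.7),.158);print("rail",p,q,(p+q)/2,np.linalg.norm(p-q),np.degrees(np.arctan2(*(p-q)[:2])))
for x in((47.5,202),(182,208.7)):print()
print(proj(s,p),proj(s,q))
# tub, blue
print("tub",onz(t,(331.5,232),.11));print("blue",onz(t,(276,230),.163))
R=cv2.Rodrigues(robot.read_state()["orientation"])[0];print(R.round(3))
w=read_camera("wrist");print(w["mount"],w["K"])
E
```

```text
pad (array([ 0.4898, -0.3775,  0.1622]), np.float64(0.0021)) [ 0.4901 -0.3784  0.163 ] [ 0.49   -0.3762  0.163 ]
cups [ 0.5624 -0.3885  0.08  ] [ 0.4173 -0.3633  0.08  ] [ 0.48985 -0.3759   0.08   ] -9.852474979853739
rail [0.5894 0.4451 0.158 ] [0.5737 0.1458 0.158 ] [0.58155 0.29545 0.158  ] 0.29971149460773105 3.002739843737616


[596.  356.7] [459.6 302.2]
tub [ 0.5256 -0.1899  0.11  ]
blue [ 0.5239 -0.0663  0.163 ]
[[-0.939  0.343 -0.   ]
 [ 0.343  0.939 -0.001]
 [ 0.    -0.001 -1.   ]]
[[ 1.65173798e-03 -9.66820833e-01 -2.55450089e-01  7.04555543e-02]
 [ 9.99998359e-01  1.40671110e-03  1.14189692e-03  5.03044979e-04]
 [-7.44665254e-04 -2.55451556e-01  9.66821570e-01 -1.66002914e-01]
 [ 0.00000000e+00  0.00000000e+00  0.00000000e+00  1.00000000e+00]] [[375.68707599   0.         315.13795561]
 [  0.         375.68707599 236.81677843]
 [  0.           0.           1.        ]]
```

The pad is at (0.490, -0.377) with yaw -9.9°. The rail middle is at (0.5815, 0.2955) with yaw -3.0°, so the tool needs to turn +10° to grasp and then +7° to hang.

```bash
python3 -m inch '[250,-320,30,10,100,250,-320,30,10,100,250,-320,30,10,100,250,-320,30,10,100,250,-320,30,10,100,250,-320,30,10,100,250,-320,30,10,100,250,-320,30,10,100,250,-320,30,10,100,250,-320,30,10,100]' 30 && python3 -m inch '[0,-400,0,0,100,0,-400,0,0,100,0,-400,0,0,100,0,-400,0,0,100,0,-400,0,0,100,0,-400,0,0,100,0,-400,0,0,100,0,-400,0,0,100,0,-400,0,0,100,0,-400,0,0,100]'
```

```text
t: 1.18
tool_pos: [0.457, 0.2411, 0.2491]
orientation: [0.276, 3.128, -0.0]
force: [0.5, 0.6, -0.8]
opening: 0.0933
gripper_force: 0.0
t: 2.02
tool_pos: [0.455, -0.16, 0.2488]
orientation: [0.278, 3.129, -0.002]
force: [1.1, -0.5, 0.2]
opening: 0.0929
gripper_force: 0.0
```

```bash
python3 -m inch '[35,-217,0,0,100,35,-217,0,0,100,35,-217,0,0,100,35,-217,0,0,100,35,-217,0,0,100,35,-217,0,0,100,35,-217,0,0,100]' && python3 - <<'E'
from h import *
from plant import robot,read_camera
s=robot.read_state();w=read_camera("wrist")
T=np.eye(4);T[:3,:3]=cv2.Rodrigues(s["orientation"])[0];T[:3,3]=s["tool_pos"]
w["extrinsics"]=np.linalg.inv(T@np.array(w["mount"]));print(s["tool_pos"])
b,m=redblobs(w["image"],100)
for x,k in b:print(x,k,onz(w,k,.163))
print("pred",proj(w,(.490,-.3775,.163)));cv2.imwrite("pics/w1.png",w["image"])
E
```

```text
t: 2.6
tool_pos: [0.4899, -0.3762, 0.2475]
orientation: [-0.28, -3.128, -0.001]
force: [0.6, 0.5, 0.8]
opening: 0.0928
gripper_force: 0.0
[ 0.48989351 -0.37624826  0.24745266]
pred [312.2 243.2]
```

View pics/w1.png

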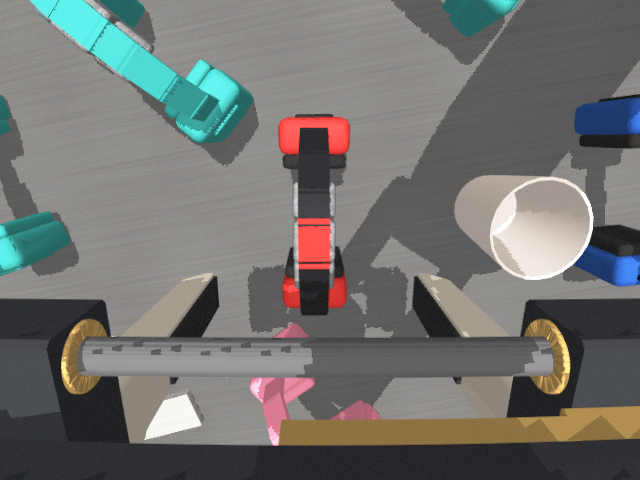

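The wrist view shows the crown patch centred at (314,241), where I predicted (312,243). The band is square to the fingers, so I'll descend 108 mm and close.

```bash
python3 -m inch '[0,-1,-40,0,100,0,-1,-75,0,100,0,-1,-100,0,100,0,-1,-108,0,100,0,-1,-108,0,0,0,-1,-108,0,0,0,-1,-108,0,0,0,-1,-108,0,0,0,-1,-108,0,0,0,-1,-108,0,0]' 30 && python3 -m inch '[0,0,0,0,0,0,0,0,0,0,0,0,0,0,0]'
```

```text
t: 3.48
tool_pos: [0.4912, -0.3748, 0.1421]
orientation: [0.275, 3.128, -0.002]
force: [-0.6, 0.6, 1.0]
opening: 0.0579
gripper_force: 0.0
t: 3.73
tool_pos: [0.4906, -0.3744, 0.1407]
orientation: [0.275, 3.129, -0.0]
force: [-0.5, -1.2, -1.3]
opening: 0.0374
gripper_force: 0.0
```

```bash
python3 -m inch '[0,0,0,0,0,0,0,0,0,0,0,0,0,0,0,0,0,0,0,0]' && python3 -m inch '[0,0,10,0,0,0,0,30,0,0,0,0,60,0,0,0,0,95,0,0,0,0,130,0,0,0,0,165,0,0,0,0,185,0,0,0,0,195,0,0]'
```

```text
t: 4.07
tool_pos: [0.4905, -0.3744, 0.1406]
orientation: [-0.275, -3.129, 0.0]
force: [0.3, -0.8, -0.1]
opening: 0.0294
gripper_force: 29.9
t: 4.73
tool_pos: [0.4914, -0.3749, 0.3409]
orientation: [0.274, 3.125, -0.006]
force: [0.9, -0.3, -2.1]
opening: 0.0299
gripper_force: 29.9
```

```bash
python3 -m inch '[2,15,5,0,0,6,40,5,1,0,11,75,5,1,0,16,115,5,2,0,21,155,5,2,0,27,195,5,3,0,32,235,5,3,0,37,275,5,4,0,43,315,5,4,0,48,355,5,5,0]' && python3 -m inch '[5,38,0,0,0,10,75,0,1,0,16,112,0,1,0,21,149,0,1,0,26,186,0,2,0,31,223,0,2,0,36,258,0,2,0,40,285,0,2,0,42,300,0,2,0,42,300,0,2,0]'
```

```text
t: 5.57
tool_pos: [0.5374, -0.0166, 0.3388]
orientation: [-0.138, -3.136, -0.001]
force: [1.1, -0.6, -2.1]
opening: 0.0301
gripper_force: 29.9
t: 6.4
tool_pos: [0.5787, 0.2845, 0.3376]
orientation: [-0.077, -3.136, 0.001]
force: [-0.5, 0.5, -1.9]
opening: 0.0296
gripper_force: 29.9
```

```bash
python3 -m inch '[0,0,0,0,0,0,0,0,0,0,0,0,0,0,0]' && python3 - <<'E'
from h import *
from plant import robot,read_camera
s=robot.read_state();w=read_camera("wrist");t=read_camera("top");c=read_camera("scene")
T=np.eye(4);T[:3,:3]=cv2.Rodrigues(s["orientation"])[0];T[:3,3]=s["tool_pos"]
w["extrinsics"]=np.linalg.inv(T@np.array(w["mount"]));print(s["tool_pos"],np.degrees(np.arctan2(T[1,1],T[0,1])))
for p in((.5815,.2955,.142),(.5894,.4451,.158),(.5737,.1458,.158)):print(proj(w,p))
cv2.imwrite("pics/w2.png",w["image"]);cv2.imwrite("pics/s2.png",np.hstack([c["image"][150:450,340:640],t["image"][120:420,0:300]]))
E
```

```text
t: 6.65
tool_pos: [0.5803, 0.2796, 0.3402]
orientation: [-0.085, -3.14, 0.001]
force: [1.0, -0.7, -2.8]
opening: 0.0299
gripper_force: 29.9
[0.58033877 0.27962174 0.34016093] 86.89933114553894
[330.6 211.8]
[488.4 215.3]
[173.4 215.2]
```

View pics/w2.png

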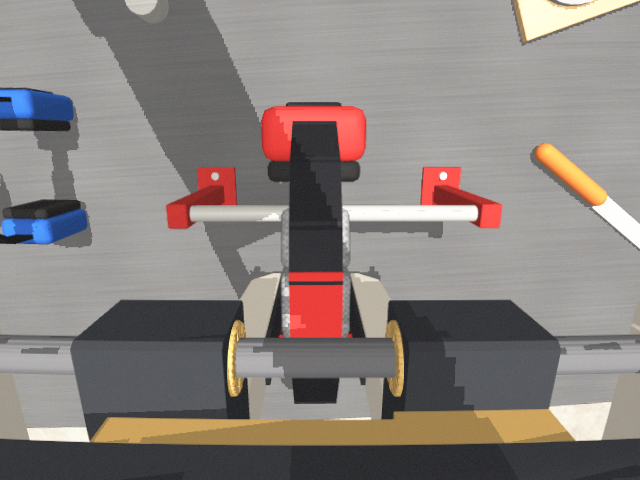

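View pics/s2.png

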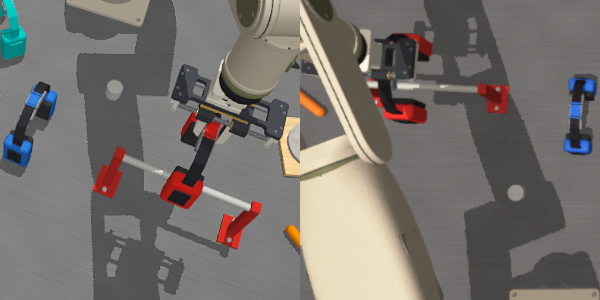

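The wrist view shows the post tops at (178,215) and (488,214), against predicted (173,215) and (488,215). The red cups straddle the bar at row 213 and sit square to it. The scene and top crop shows the gripper over the rail with its path clear. I need about +1, +17 mm, then down.

```bash
python3 -m inch '[1,17,0,0,0,1,17,0,0,0,1,17,-20,0,0,1,17,-50,0,0,1,17,-85,0,0,1,17,-120,0,0,1,17,-150,0,0,1,17,-165,0,0,1,17,-172,0,0,1,17,-172,0,0]' && python3 -m inch '[0,0,0,0,0,0,0,0,0,0,0,0,0,0,0]'
```

```text
t: 7.63
tool_pos: [0.5805, 0.2966, 0.1665]
orientation: [-0.084, -3.137, 0.002]
force: [-0.6, 1.1, -1.4]
opening: 0.0295
gripper_force: 29.9
t: 7.88
tool_pos: [0.5829, 0.2981, 0.1712]
orientation: [0.083, 3.137, 0.002]
force: [-0.2, 0.5, -1.4]
opening: 0.0295
gripper_force: 29.9
```

```bash
for i in 1 2 3; do python3 -m inch '[0,0,-1,0,0,0,0,-2,0,0,0,0,-3,0,0,0,0,-3,0,0,0,0,-3,0,0]' | grep -E "pos|^force"; done
```

```text
tool_pos: [0.5815, 0.2976, 0.1655]
force: [0.8, -0.4, -1.6]
tool_pos: [0.5815, 0.2977, 0.1624]
force: [0.4, 0.0, -1.6]
tool_pos: [0.5815, 0.2976, 0.1595]
force: [0.2, 0.3, -2.4]
```

```bash
python3 -m inch '[0,0,-1,0,0,0,0,-2,0,0,0,0,-3,0,0,0,0,-3,0,0,0,0,-3,0,0]' | grep -E "pos|^force"; for i in 1 2 3; do python3 -m inch '[0,0,-1,0,0,0,0,-1,0,0,0,0,-1,0,0]' | grep -E "pos|^force"; done
```

```text
tool_pos: [0.5815, 0.2977, 0.1565]
force: [-0.3, -0.3, -2.2]
tool_pos: [0.5815, 0.2977, 0.1556]
force: [-0.5, 0.5, -2.6]
tool_pos: [0.5816, 0.2977, 0.1545]
force: [-0.3, -0.3, -2.7]
tool_pos: [0.5817, 0.2977, 0.1542]
force: [-2.1, -0.6, 1.8]
```

The upward force says the pad has touched the bar, so I'll open the fingers and then check.

```bash
python3 -m inch '[0,0,0,0,0,0,0,0,0,0,0,0,0,0,36,0,0,0,0,40,0,0,0,0,48,0,0,0,0,58,0,0,0,0,68,0,0,0,0,75,0,0,0,0,75,0,0,0,0,75]' && python3 -m inch '[0,0,5,0,75,0,0,15,0,75,0,0,35,0,75,0,0,65,0,75,0,0,100,0,75,0,0,130,0,75,0,0,150,0,75,0,0,150,0,75,0,0,150,0,75]' && python3 - <<'E'
from h import *
from plant import robot,read_camera
w=read_camera("wrist");t=read_camera("top");c=read_camera("scene")
cv2.imwrite("pics/w3.png",np.hstack([cv2.resize(w["image"],(400,300)),cv2.resize(c["image"][240:420,400:640],(400,300))]))
E
```

```text
t: 11.13
tool_pos: [0.5816, 0.2977, 0.1536]
orientation: [-0.083, -3.14, 0.0]
force: [0.3, 0.0, -0.2]
opening: 0.0685
gripper_force: 0.0
t: 11.88
tool_pos: [0.5826, 0.2981, 0.3068]
orientation: [0.083, 3.136, 0.003]
force: [-0.3, 0.3, 0.5]
opening: 0.0696
gripper_force: 0.0
```

View pics/w3.png

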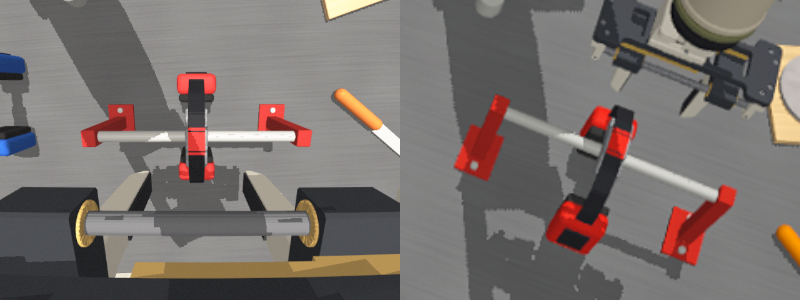

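The wrist half shows the pair over the bar, with cups at (197,83) and (196,172), mid-rail. The scene half shows the fingers clear. I'll check that it's still and level by comparing two moments and predicted points.

```bash
cat > chk.py <<'E'
from h import *
from plant import robot,read_camera
c=read_camera("scene");t=read_camera("top");b,m=redblobs(c["image"],40)
for x,k in b:
    if k[0]>400:print(x,k)
th=np.radians(-3);X=np.array([np.cos(th),np.sin(th),0]);P=np.array([.5815,.2965,.163])
for n,d,z in(("crown",0,.0135),("cup+ top",.067,-.0655),("cup- top",-.067,-.0655)):
    p=P+X*d+[0,0,z];print(n,"scene",proj(c,p),"top",proj(t,p))
cv2.imwrite("pics/z.png",np.hstack([cv2.resize(c["image"][290:400,470:570],(400,440),interpolation=0),cv2.resize(t["image"][160:270,70:170],(400,440),interpolation=0)]))
E
python3 chk.py; python3 -m inch '[0,0,40,0,75,0,0,80,0,75,-40,0,80,0,75,-80,0,80,0,75,-120,0,80,0,75,-150,0,80,0,75,-150,0,80,0,75,-150,0,80,0,75]'|head -2; python3 chk.py
```

```text
[433 297  33  51 714] [449.9 324.6]
[508 304  19  18 155] [518.1 311.6]
[524 317  14  18 139] [530.5 325.2]
[557 351  44  48 775] [576.3 375.4]
[488 361  36  31 491] [505.3 374.9]
crown scene [530.7 326. ] top [111.5 204. ]
cup+ top scene [511.2 368. ] top [126.4 181.7]
cup- top scene [528.4 314.7] top [121.9 238.2]
t: 12.8
tool_pos: [0.4303, 0.2978, 0.3835]
[433 297  33  51 719] [449.8 324.6]
[509 305  18  17 147] [518.1 311.8]
[524 317  14  18 142] [530.6 325.2]
[557 351  44  48 775] [576.3 375.4]
[488 361  36  31 490] [505.3 375. ]
crown scene [530.7 326. ] top [111.5 204. ]
cup+ top scene [511.2 368. ] top [126.4 181.7]
cup- top scene [528.4 314.7] top [121.9 238.2]
```

View pics/z.png

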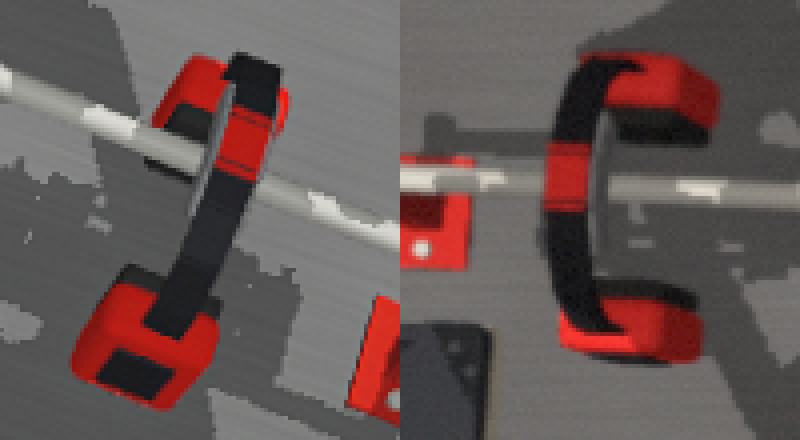

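```bash
python3 - <<'E'
from h import *
from plant import read_camera
t=read_camera("top");c=read_camera("scene")
a,b=(126.2,177),(123.7,242.5)
print(tri(t,a,c,(511.2,373.5)),tri(t,(111.8,204.2),c,(530.6,325.2)))
for z in(.09,.1,.11):
    A,B=onz(t,a,z),onz(t,b,z);print(A,B,(A+B)/2)
E
```

```text
(array([0.6598, 0.2953, 0.0959]), np.float64(0.0018)) (array([0.5807, 0.2954, 0.1779]), np.float64(0.0004))
[0.6614 0.2965 0.09  ] [0.5052 0.2983 0.09  ] [0.5833 0.2974 0.09  ]
[0.6591 0.2929 0.1   ] [0.5041 0.2948 0.1   ] [0.5816  0.29385 0.1    ]
[0.6569 0.2893 0.11  ] [0.503  0.2912 0.11  ] [0.57995 0.29025 0.11   ]
```

The pair is level to within about 1.5°, still, and centred, and the robot is clear, so I'm handing in.

```bash
python3 -c "
from plant import job
print(job.close_job())"
```

```text
the job is handed in; nothing more can be done
None
```

The red ear defenders now hang on the bar at mid-rail, upright and square, set down gently and released; the arm is clear, the blue pair and the tub were left alone, and the job was handed in at about 13 s on the robot's clock.

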